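# Cull the bent fork and hold the cutlery polisher's dial at feed

### The arm

A 7-joint arm with a two-finger parallel gripper is mounted at the origin on the work surface; the furniture and walls round the work are solid. World frame = base frame: x ahead of the robot, y to its left, z up, the work surface at z = 0. Lengths are in m, angles in rad, forces in N, time in s.
With the tool pointing down it reaches from about 0.425 to 0.925 m from the base axis. Payload 6.8 kg.
Tool frame: the origin (TCP) lies between the finger pads; the fingertips stand 22 mm ahead of it and the grasp point (between the pads) lies 3 mm ahead of it; z points along the fingers, y is the direction in which the jaws open and shut (so a half turn about z gives the same grasp; the last joint's range is limited). The gripper opens to 85 mm and grips with 20 to 120 N. Pads are 22 mm wide; open, the fingers measure 114 mm over their backs; the gripper's body (76 mm by 85 mm) begins 54 mm behind the grasp point. The pads swing forward as they close: fully open they stand 13 mm farther back than shut.
Start: joints at [-1.397, 0.477, 0.022, 1.555, -0.011, 1.109, -0.083], TCP at [0.188, 0.648, 0.253] pointing down, gripper open.
Joint ranges: [-2.96, 2.96], [-0.34, 2.1], [-1.41, 1.46], [0.24, 2.44], [-1.37, 4.51], [0.17, 1.92], [-2.96, 2.96]. Speed limits (rad/s): [2.39, 2.39, 3.14, 3.14, 3.14, 3.14, 3.14].

### API

Orientations are given as a unit quaternion [w, x, y, z].
In Python, from station import bot gives the robot as it stands. The module is installed in compiled form; this text tells all that it offers.
- The arm moves only by the tool drive_tool, never from a script. Its argument "series" is one flat list of numbers, 7 for each row, row after row: the opening, from -1 (shut) to 1 (fully open), then the shift along the tool's x, y, z in mm, then the turn, a rotation vector about the tool's x, y, z in rad. In form: [jaw, x, y, z, wx, wy, wz, jaw, x, y, z, wx, wy, wz, ...]. A call has 1 to 12 rows; each row shifts and turns the commanded pose from where the row before left it, along the tool's axes as they then stand; what a row does not reach is not made up. A row lasts 1/8 s, in which the tool goes at most 62.5 mm and 10.7 degrees, less where a joint would pass 70% of its speed; a pose out of reach is approached as far as the arm can. A call with a gripper value outside its range is refused whole. The fingers move at their own pace and stop on an object; "force" is the grip in N (left out, the last holds). Time passes only in rows, so rows that do not move let the fingers close. It gives the time, the measured TCP pose, the force and the opening at its end, in the units of the state.
- bot.get_obs(): the state, without advancing time (a new reading comes with each control period).
- bot.read_camera(name): name is "side" or "top"; returns a dict with "pixels" (384x512x3 uint8, blue, green, red), "camera_matrix" (3x3 intrinsics, pixels), "distortion" ([k1, k2, p1, p2, k3] as OpenCV has them; the pictures are not rectified), "rvec" (rotation vector, rad) and "tvec" (3), from world to camera coordinates, as OpenCV has them. Camera axes: x right, y down, z forward; pixel columns grow to the right and rows downward; lengths in m; the calibration is good to about 2 mm. A picture is of the moment at which its call begins. There is no depth.
- bot.hand_in(): hands the job in, once; it reports no verdict.
The state is a dict: "t": time; "q": joint angles; "joint_vel": joint speeds; "joint_torque": joint torques, N m; "eef_pos": TCP position; "tool_rot": TCP orientation; "contact_force": force on the tool from outside, world axes, zero at the start; "torque": the same for the moment, N m; "gripper_width": opening from 0.0 (shut) to 1.0 (fully open).
Only numpy, scipy, OpenCV 4.12 (cv2) and the standard library are available. Lean on these libraries where they do the work, as an engineer would, in place of code of your own. Each camera call takes 0.05 s, during which the arm holds its last target. There are 200 camera calls.

### The job

The cutlery polisher on the table is loaded with four forks, but one of them has its neck bent upward and would jam under the infeed lip: pick out the bent fork and lay it on the empty white plate (set it down, do not drop it), leaving the three good forks in their lanes. Then turn the polisher's dial clockwise past its first and second clicks to the third position (the red mark with three dots); that position is sprung and turns back by itself, so keep hold of the dial and finish the program while still holding it there. Leave everything else on the table alone.

Things in the scene. Friction and masses are not known exactly. Their poses are not given: they have to be found in the camera images.
- polisher: fixed cutlery polisher, 372x406x206 mm: steel tray with black liner, steel hood behind it (front edge x=118, 180 high), grey console on its right (top z=85, x -132..118, y -258..-149). Origin on the table under the tray's middle; x to the hood, y left. Forks lie on the liner, z=36, in lanes along x at y=90, 30, -30, -90; rims 16 high, and fins 20 high between the lanes beyond x=60
- dial (a joint): polisher's dial, rad: 0 = off (start), grows clockwise from above. Clicks where it stays at 0.52 (one white dot) and 1.04 (two); third position 1.35 (three red dots), at the end stop, springs back to the second if let go. Takes up to about 0.2 N m to turn it there and hold it
- dial_grip (a point): on the dial's vertical axis, at polisher (-12, -204, 110) mm. z up, x along the black bar grip to its white pointer end: 39 deg left of the polisher's x at off, 39 deg right of it at the third position (it turns with the dial). Bar 50 long, 16 wide, its top 11 mm above this point, its foot 16 mm below, on a skirt disc 50 mm across
- bent_fork: steel fork, 50 g, neck bent up: its tines stand up 64 mm above the liner. In one of the four lanes, tines to the hood. Origin under the handle, 100 mm from the handle's end; x along the handle to the tines, z up. Neck bends at x=38, tines at x=45 to 65. Grip at x=-20: handle there 11.5 mm wide (y), 4 mm thick, its middle 6 mm above the origin
- fork_1: good straight steel table fork, 200 x 25 x 13 mm, in one of the lanes; origin under its middle, x to the tines; leave it where it lies
- fork_2: good straight fork like fork_1, in another lane; leave it where it lies
- fork_3: good straight fork like fork_1, in another lane; leave it where it lies
- plate: empty white plate for damaged cutlery, loose, 250 mm across and 21 mm high at the rim; its flat floor is about 180 mm across and 6 mm above the table. Origin under its middle
- tumbler: clear glass tumbler, 84 mm across, 85 mm high, standing to the right of the polisher; origin under its middle; leave it alone
- salt_shaker: salt shaker, 44 mm across, 90 mm high, in front of the plate; origin under its middle; leave it alone

How it is judged:
By the outcome, as a careful person would: the job done as asked, in the order asked, and still so for the second after the job is handed in, while the arm keeps its last pose, push and grip.
It also fails if it takes over 64 s, if anything falls off the work surface, if the arm or the gripper's body presses on something with over 40 N, if the wrist force passes 120 N, or if a joint passes its speed limit or range.

## Working session

There is one attempt and no reset: what is moved stays moved. The work goes in short steps, Python scripts to look and compute and a tool call to move; the robot and the scene stay as the last step left them, time stands still between calls to the robot, and variables do not carry over. Pictures are saved under pics/ and viewed, about 8 in all and at most 12, crops included, and the job is handed in when it is done.

Besides the shell and the picture viewer there is one more tool, called after "Emit:" as name(argument=value, ...) on one line, values as JSON. drive_tool: Moves the arm, as the interface text tells. Its arguments: {"type":"object","properties":{"series":{"type":"array"},"force":{"type":"number"}},"required":["series"]}

```bash
mkdir -p pics
cat > h.py <<'E'
import numpy as np, cv2
from station import bot
from scipy.spatial.transform import Rotation as R
def cam(n):
    c=bot.read_camera(n); c['K']=np.array(c['camera_matrix']);c['D']=np.array(c['distortion'],float)
    c['R']=cv2.Rodrigues(np.array(c['rvec'],float))[0];c['t']=np.array(c['tvec'],float).ravel();return c
def ray(c,uv):
    p=cv2.undistortPoints(np.array(uv,float).reshape(-1,1,2),c['K'],c['D']).reshape(-1,2)
    d=np.c_[p,np.ones(len(p))]@c['R']; return -c['R'].T@c['t'],d
def onz(c,uv,z):
    o,d=ray(c,uv); return o+d*((z-o[2])/d[:,2])[:,None]
def proj(c,P):
    return cv2.projectPoints(np.array(P,float).reshape(-1,1,3),np.array(c['rvec'],float),np.array(c['tvec'],float),c['K'],c['D'])[0].reshape(-1,2)
def obs():
    o=bot.get_obs()
    for k in('t','q','eef_pos','tool_rot','contact_force','torque','gripper_width'):print(k,np.round(o[k],4))
    return o
E
python3 - <<'E'
from h import *
for n in('top','side'):
    c=cam(n);cv2.imwrite(f'pics/{n}0.png',c['pixels']);print(n,-c['R'].T@c['t'],c['R'].round(2).tolist(),c['K'].tolist())
obs()
E
```

```text
top [ 0.3365554  -0.03686681  1.33949543] [[0.02, -1.0, 0.02], [-0.99, -0.03, -0.12], [0.12, -0.02, -0.99]] [[419.6912472532287, 0.0, 254.93532882404583], [0.0, 419.6912472532287, 188.8249370608559], [0.0, 0.0, 1.0]]
side [0.38800066 1.01573434 1.04988186] [[-1.0, -0.09, -0.02], [-0.04, 0.65, -0.75], [0.08, -0.75, -0.66]] [[409.63579480373454, 0.0, 257.431868006228], [0.0, 409.63579480373454, 199.19156709033942], [0.0, 0.0, 1.0]]
t 0.1
q [-1.3971  0.4777  0.0224  1.5563 -0.0115  1.1093 -0.0831]
eef_pos [0.1876 0.6479 0.2524]
tool_rot [-1.000e-04  1.404e-01  9.901e-01 -8.000e-04]
contact_force [ 0.3015 -0.1986 -0.212 ]
torque [ 0.0015 -0.0282 -0.0226]
gripper_width 0.9973
```

View pics/top0.png

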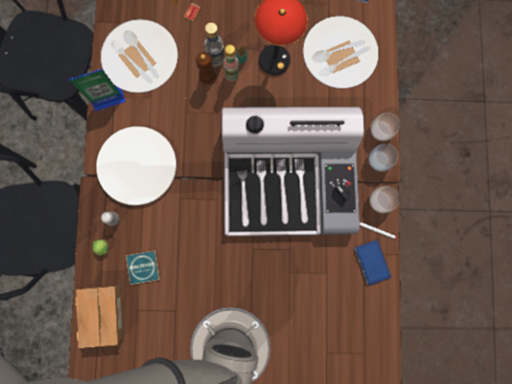

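View pics/side0.png

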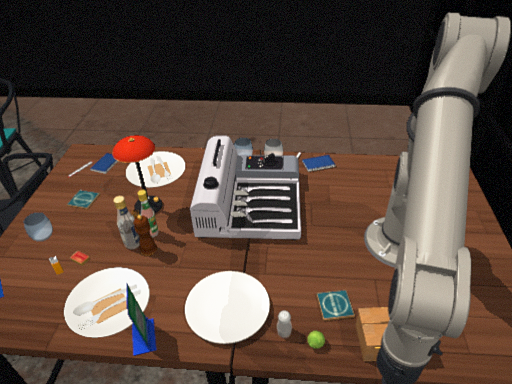

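The polisher tray is at about (272,193) in the top view, the empty plate at (137,165), and the dial at about (340,193). I'll zoom in on the forks and dial.

Run:
```python
from h import *
a=cam('top');b=cam('side')
A=cv2.resize(a['pixels'][140:245,215:370],None,fx=5,fy=5,interpolation=cv2.INTER_CUBIC)[:,:775]
B=cv2.resize(b['pixels'][130:245,190:310],None,fx=5,fy=5,interpolation=cv2.INTER_CUBIC)
cv2.imwrite('pics/a1.png',A);cv2.imwrite('pics/b1.png',B)
```

```text
(no output)
```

View pics/a1.png

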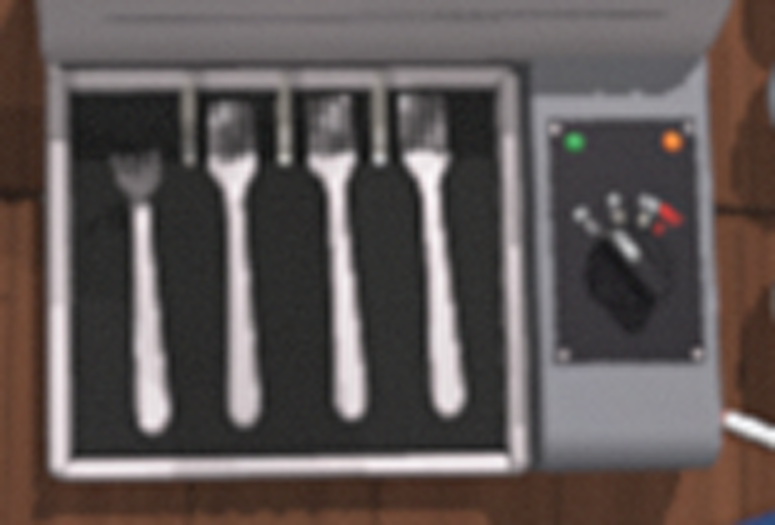

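View pics/b1.png

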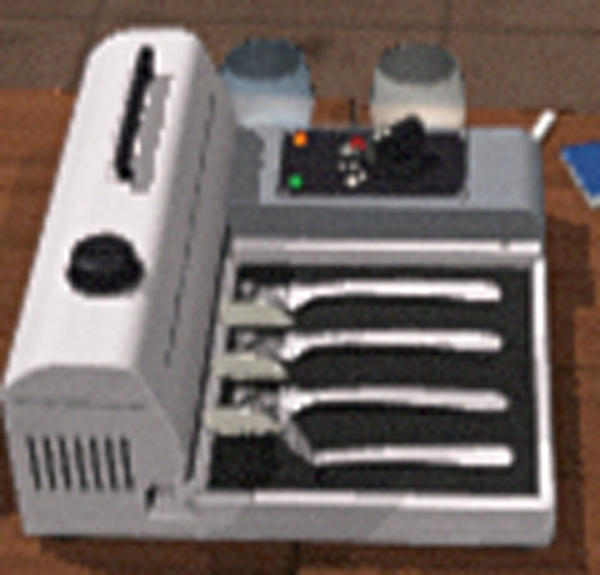

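The bent fork is in the leftmost lane. Its handle runs from crop (152,432) to (140,205), and its short tines rise off the liner in both views. The dial bar is at crop (622,285) with its pointer to the upper left. Next I'll measure.

Run:
```python
from h import *
c=cam('top');s=cam('side');px=c['pixels']
f=lambda L:(np.array(L,float)+.5)/5-.5+np.array([215,140])
g=lambda L:(np.array(L,float)+.5)/5-.5+np.array([190,130])
m=lambda P:print(np.round(P*1000,0).tolist())
print('fork end,bend top');fk=onz(c,f([(153,434),(140,203)]),.042);m(fk)
print('side');fs=onz(s,g([(513,456),(318,458)]),.042);m(fs)
d=(fk[1]-fk[0])[:2];print(np.degrees(np.arctan2(d[1],d[0])),np.linalg.norm(d))
print('other forks ends/neck');m(onz(c,f([(245,427),(235,190),(351,418),(333,190),(451,415),(427,190)]),.042))
print('tray corners FL FR z52');m(onz(c,f([(50,474),(527,470)]),.052))
print('screws z85');m(onz(c,f([(555,128),(690,128),(564,355),(698,353)]),.085))
print('dial top center z121 / skirt');m(onz(c,f([(622,285)]),.118))
for n,k in((c,'top'),(s,'side')):
    h=cv2.cvtColor(n['pixels'],cv2.COLOR_BGR2HSV);w=((h[...,1]<45)&(h[...,2]>165)).astype(np.uint8)
    w=cv2.morphologyEx(w,cv2.MORPH_CLOSE,np.ones((5,5)))
    for q in cv2.findContours(w,0,1)[0]:
        if cv2.contourArea(q)>1500:
            q=q.reshape(-1,2);P=onz(n,q,.021)[:,:2].astype(np.float32);print(k,q.mean(0).round(),cv2.minEnclosingCircle(P))
```

```text
fork end,bend top
[[373.0, -37.0, 42.0], [516.0, -25.0, 42.0]]
side
[[375.0, -31.0, 42.0], [512.0, -20.0, 42.0]]
4.700248663142345 0.14386204815884213
other forks ends/neck
[[379.0, -93.0, 42.0], [526.0, -84.0, 42.0], [386.0, -159.0, 42.0], [528.0, -145.0, 42.0], [389.0, -221.0, 42.0], [529.0, -204.0, 42.0]]
tray corners FL FR z52
[[347.0, 25.0, 52.0], [356.0, -266.0, 52.0]]
screws z85
[[563.0, -277.0, 85.0], [565.0, -360.0, 85.0], [425.0, -283.0, 85.0], [428.0, -364.0, 85.0]]
dial top center z121 / skirt
[[464.0, -310.0, 118.0]]
top [136. 165.] ((0.5599881410598755, 0.3153846561908722), 0.12646712362766266)
top [288. 121.] ((0.7101823091506958, -0.1817319095134735), 0.22999626398086548)
top [139.  56.] ((0.9246997833251953, 0.32694318890571594), 0.12587009370326996)
top [340.  52.] ((0.9603443145751953, -0.3387700319290161), 0.1261213719844818)
side [227. 307.] ((0.5588210225105286, 0.31512928009033203), 0.12619686126708984)
side [110. 303.] ((0.9241749048233032, 0.3261690139770508), 0.12590797245502472)
side [439. 214.] ((-0.19103971123695374, -0.3975037932395935), 0.7094078063964844)
side [468.  46.] ((-0.7932342290878296, -1.78397536277771), 0.7621915340423584)
```

Emit:
drive_tool(series=[0, 0, 0, 0, 0, 0, -0.18, 0, 0, 0, 0, 0, 0, -0.183, 0, -28, -46, 0, 0, 0, 0, 0, -28, -46, 0, 0, 0, 0, 0, -28, -46, 0, 0, 0, 0, 0, -28, -46, 0, 0, 0, 0, 0, -28, -46, 0, 0, 0, 0, 0, -28, -46, 0, 0, 0, 0, 0, -28, -46, 0, 0, 0, 0, 0, -28, -46, 0, 0, 0, 0], force=30)

```text
t: 1.55
eef_pos: [0.4417, 0.2983, 0.2535]
tool_rot: [0.0, -0.041, 0.999, 0.0]
contact_force: [1.4, 0.4, 0.2]
gripper_width: 0.502
```

```bash
cat >> h.py <<'E'
def to(P,yaw=None):
    "tool-axis shift in mm to world point P for the TCP; turn about tool z so that jaw axis stands at yaw deg"
    o=bot.get_obs();w=o['tool_rot'];r=R.from_quat([w[1],w[2],w[3],w[0]]);M=r.as_matrix()
    print('jaw yaw',np.degrees(np.arctan2(M[1,1],M[0,1])).round(2),'tilt z',M[:,2].round(4),'shift mm',(M.T@(np.array(P)-o['eef_pos'])*1000).round(1))
    if yaw is not None:
        a=(np.radians(yaw)-np.arctan2(M[1,1],M[0,1])); a=(a+np.pi/2)%np.pi-np.pi/2; print('wz',round(-a,3))
E
python3 - <<'E'
from h import *
obs();to([.454,-.028,.13],94.7)
E
```

```text
t 1.55
q [-0.7897  0.2423  0.093   1.9002 -0.0266  0.9997  0.9671]
eef_pos [0.4417 0.2983 0.2535]
tool_rot [ 2.000e-04 -4.060e-02  9.992e-01  2.000e-04]
contact_force [1.4081 0.3694 0.1761]
torque [ 0.0103 -0.0234 -0.0163]
gripper_width 0.502
jaw yaw 94.66 tilt z [ 4.e-04  5.e-04 -1.e+00] shift mm [  14.3 -326.3  123.4]
wz -0.001
```

Emit:
drive_tool(series=[0, 2, -54, 0, 0, 0, 0, 0, 2, -54, 0, 0, 0, 0, 0, 2, -54, 0, 0, 0, 0, 0, 2, -54, 0, 0, 0, 0, 0, 3, -54, 20, 0, 0, 0, 0, 3, -54, 50, 0, 0, 0, 0, 0, 0, 53, 0, 0, 0, 0, 0, 0, 0, 0, 0, 0])

```text
t: 2.55
eef_pos: [0.4502, -0.0167, 0.1354]
tool_rot: [-0.004, -0.04, 0.999, -0.001]
contact_force: [-0.6, 0.7, 0.1]
gripper_width: 0.501
```

Run:
```python
from h import *
obs();to([.454,-.028,.0605],94.7)
a=cam('top');b=cam('side')
A=cv2.resize(a['pixels'][140:245,215:370],None,fx=4,fy=4,interpolation=cv2.INTER_CUBIC)
B=cv2.resize(b['pixels'][130:245,190:310],None,fx=4,fy=4,interpolation=cv2.INTER_CUBIC)
I=np.zeros((600,800,3),np.uint8);B=B[:, :];I[:420,:400]=A[:, :400];I[:460,400:]=B[:,:400]
cv2.imwrite('pics/c1.png',I)
print(proj(b,[bot.get_obs()['eef_pos']+[0,0,-.022]]),proj(b,[[.454,-.028,.042]]),)
```

```text
t 2.55
q [-0.3508  0.2877  0.2904  2.1938 -0.1277  0.6831  1.6791]
eef_pos [ 0.4502 -0.0167  0.1354]
tool_rot [-3.800e-03 -4.010e-02  9.992e-01 -5.000e-04]
contact_force [-0.5587  0.742   0.0852]
torque [-0.0222 -0.0214  0.0051]
gripper_width 0.5008
jaw yaw 94.59 tilt z [-0.0075 -0.0014 -1.    ] shift mm [ -3.5 -11.5  74.9]
wz -0.002
[[269.65999465 207.07246291]] [[269.70394568 220.42185769]]
```

View pics/c1.png

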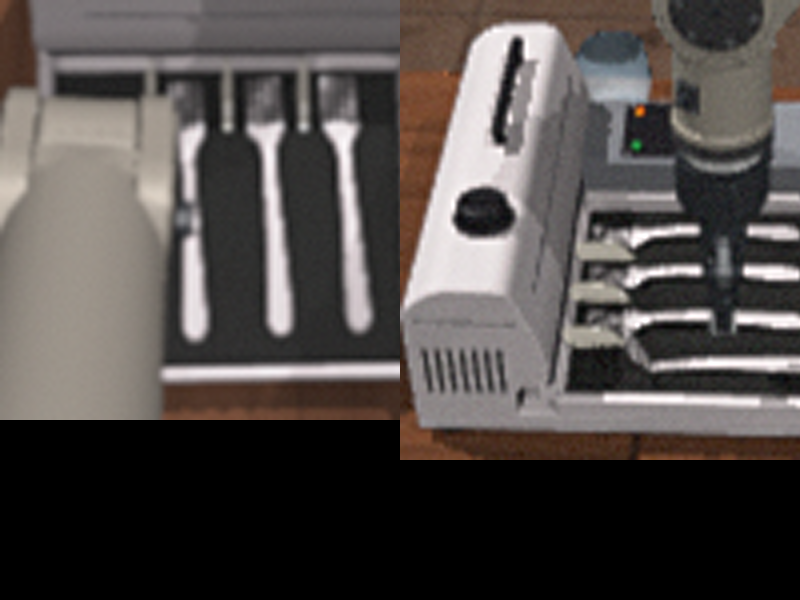

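The fingertip is at composite (721,330), and the handle crosses below it at (721,362). That agrees with the estimated grip point. I'll descend in two steps.

Emit:
drive_tool(series=[0, -3, -11, 20, 0, 0, 0, 0, 0, 0, 20, 0, 0, 0, 0, 0, 0, 18, 0, 0, 0, 0, 0, 0, 0, 0, 0, 0, 0, 0, 0, 0, 0, 0, 0])

```text
t: 3.28
eef_pos: [0.4582, -0.0263, 0.0816]
tool_rot: [0.002, -0.041, 0.999, 0.0]
contact_force: [0.7, -0.7, -0.1]
gripper_width: 0.501
```

Run:
```python
from h import *
obs();to([.454,-.028,.0605],94.7)
```

```text
t 3.275
q [-0.2917  0.3985  0.2556  2.2129 -0.1908  0.5469  1.7607]
eef_pos [ 0.4582 -0.0263  0.0816]
tool_rot [ 1.500e-03 -4.100e-02  9.992e-01  3.000e-04]
contact_force [ 0.6545 -0.6623 -0.1367]
torque [ 0.0545 -0.0177 -0.0303]
gripper_width 0.5006
jaw yaw 94.7 tilt z [ 3.e-03  7.e-04 -1.e+00] shift mm [ 4.4 -1.4 21.1]
wz 0.0
```

Emit:
drive_tool(series=[0, 4, -1, 10, 0, 0, 0, 0, 0, 0, 11, 0, 0, 0, 0, 0, 0, 0, 0, 0, 0, -0.6, 0, 0, 0, 0, 0, 0, -1, 0, 0, 0, 0, 0, 0, -1, 0, 0, 0, 0, 0, 0, -1, 0, 0, 0, 0, 0, 0, -1, 0, 0, 0, 0, 0, 0], force=30)

```text
t: 4.28
eef_pos: [0.4531, -0.0282, 0.059]
tool_rot: [0.0, -0.041, 0.999, 0.0]
contact_force: [0.9, -0.2, 1.2]
gripper_width: 0.137
```

Run:
```python
from h import *
obs();to([.454,-.028,.0605],94.7)
```

```text
t 4.275
q [-0.2711  0.4391  0.2355  2.231  -0.212   0.4911  1.7822]
eef_pos [ 0.4531 -0.0282  0.059 ]
tool_rot [ 2.000e-04 -4.060e-02  9.992e-01  0.000e+00]
contact_force [ 0.9008 -0.2475  1.1615]
torque [-0.0621 -0.0732 -0.0485]
gripper_width 0.1366
jaw yaw 94.65 tilt z [ 4.e-04  0.e+00 -1.e+00] shift mm [-1.   0.1 -1.5]
wz -0.001
```

Emit:
drive_tool(series=[-1, 0, 0, -10, 0, 0, 0, -1, 0, 0, -30, 0, 0, 0, -1, 0, 0, -40, 0, 0, 0, -1, 0, 0, -40, 0, 0, 0, -1, -13, 35, 0, 0, 0, 0, -1, -17, 42, 0, 0, 0, 0, -1, -17, 42, 0, 0, 0, 0, -1, -17, 42, 0, 0, 0, 0, -1, -17, 42, 0, 0, 0, 0, -1, -17, 42, 0, 0, 0, 0, -1, -17, 42, 0, 0, 0, 0, -1, -17, 42, 10, 0, 0, 0])

```text
t: 5.78
eef_pos: [0.5585, 0.312, 0.1701]
tool_rot: [0.001, -0.041, 0.999, 0.0]
contact_force: [1.4, -0.0, -0.6]
gripper_width: 0.135
```

Emit:
drive_tool(series=[-1, 0, 0, 0, 0, 0, 0, -1, 0, 0, 0, 0, 0, 0])

```text
t: 6.02
eef_pos: [0.5575, 0.3096, 0.169]
tool_rot: [-0.0, -0.04, 0.999, -0.001]
contact_force: [0.2, -0.8, 0.2]
gripper_width: 0.14
```

Run:
```python
from h import *
obs();to([.559,.315,.029],94.7)
b=cam('side')
cv2.imwrite('pics/d1.png',cv2.resize(b['pixels'][130:370,120:370],None,fx=2.4,fy=2.4))
```

```text
t 6.025
q [-0.7548  0.5073  0.2047  1.7364 -0.1243  0.9116  1.1529]
eef_pos [0.5575 0.3096 0.169 ]
tool_rot [-2.000e-04 -4.050e-02  9.992e-01 -6.000e-04]
contact_force [ 0.2049 -0.7814  0.1825]
torque [-0.0214  0.0387 -0.0848]
gripper_width 0.1401
jaw yaw 94.64 tilt z [-4.0e-04 -1.2e-03 -1.0e+00] shift mm [ -2.    5.5 139.9]
wz -0.001
```

View pics/d1.png

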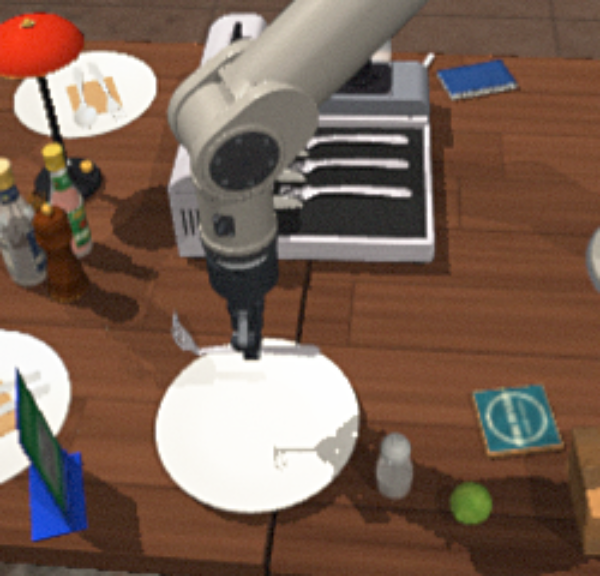

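The fork is held level over the plate at about (245,350), and the three good forks are still in their lanes. Lowering now.

Emit:
drive_tool(series=[-1, -1, 5, 30, 0, 0, 0, -1, 0, 0, 40, 0, 0, 0, -1, 0, 0, 35, 0, 0, 0, -1, 0, 0, 20, 0, 0, 0, -1, 0, 0, 8, 0, 0, 0, -1, 0, 0, 0, 0, 0, 0, -1, 0, 0, 0, 0, 0, 0])

```text
t: 6.95
eef_pos: [0.5592, 0.3159, 0.0372]
tool_rot: [0.001, -0.041, 0.999, 0.001]
contact_force: [-0.6, 0.0, -0.3]
gripper_width: 0.133
```

Run:
```python
from h import *
obs();to([.559,.315,.029],94.7)
```

```text
t 6.95
q [-0.7288  0.6861  0.1629  1.7881 -0.1644  0.6783  1.1778]
eef_pos [0.5592 0.3159 0.0372]
tool_rot [ 9.000e-04 -4.050e-02  9.992e-01  6.000e-04]
contact_force [-0.6399  0.0423 -0.3162]
torque [-0.0465 -0.0511 -0.0306]
gripper_width 0.1335
jaw yaw 94.64 tilt z [ 0.0018  0.0012 -1.    ] shift mm [ 0.3 -0.9  8.2]
wz -0.001
```

Emit:
drive_tool(series=[-1, 0, 0, 4, 0, 0, 0, -1, 0, 0, 3, 0, 0, 0, -1, 0, 0, 1, 0, 0, 0, -1, 0, 0, 0, 0, 0, 0])

```text
t: 7.45
eef_pos: [0.5592, 0.316, 0.0311]
tool_rot: [0.001, -0.04, 0.999, 0.001]
contact_force: [-6.4, -3.5, 23.6]
gripper_width: 0.137
```

Emit:
drive_tool(series=[-1, 0, 0, -1, 0, 0, 0, -1, 0, 0, -0.5, 0, 0, 0, -1, 0, 0, 0, 0, 0, 0])

```text
t: 7.82
eef_pos: [0.5591, 0.316, 0.0314]
tool_rot: [0.001, -0.04, 0.999, 0.001]
contact_force: [-3.0, -1.9, 13.3]
gripper_width: 0.136
```

Emit:
drive_tool(series=[-1, 0, 0, -0.7, 0, 0, 0, -1, 0, 0, 0, 0, 0, 0, -0.5, 0, 0, 0, 0, 0, 0, -0.4, 0, 0, 0, 0, 0, 0, -0.4, 0, 0, 0, 0, 0, 0, -0.4, 0, 0, -10, 0, 0, 0, -0.4, 0, 0, -40, 0, 0, 0, -0.4, 0, 0, -60, 0, 0, 0, -0.4, 0, 0, -60, 0, 0, 0, -0.4, 0, 0, -40, 0, 0, 0, -0.4, 0, 0, 0, 0, 0, 0])

```text
t: 9.2
eef_pos: [0.5603, 0.3165, 0.245]
tool_rot: [0.003, -0.04, 0.999, 0.002]
contact_force: [-0.2, -0.6, -0.7]
gripper_width: 0.301
```

Run:
```python
from h import *
obs();to([.478,-.322,.24],90+2+39)
```

```text
t 9.2
q [-0.7758  0.433   0.2243  1.6626 -0.1084  1.0498  1.1334]
eef_pos [0.5603 0.3165 0.245 ]
tool_rot [ 0.0034 -0.0404  0.9992  0.0023]
contact_force [-0.1865 -0.561  -0.7236]
torque [0.0447 0.0336 0.002 ]
gripper_width 0.3014
jaw yaw 94.63 tilt z [ 0.0067  0.0049 -1.    ] shift mm [ 133.7 -629.7    1.3]
wz -0.635
```

Run:
```python
from h import *
a=cam('top');b=cam('side')
y=np.radians(2);Rm=R.from_euler('z',y).as_matrix()
def W(p,o=(.478,-.322)): return np.array([o[0],o[1],0])+Rm@np.array([p[0],p[1],0])+[0,0,p[2]]
h=np.radians(39);e=np.array([np.cos(h),np.sin(h)])*.025
pts=[W((*e,.121)),W((*-e,.121)),W((0,0,.121)),W((0.025,0,.094)),W((-.025,0,.094)),W((0,.025,.094)),W((0,-.025,.094))]
T=[]
for c,x0,y0,w,hh in((a,310,150,60,60),(b,225,140,65,60)):
    k=6;I=cv2.resize(c['pixels'][y0:y0+hh,x0:x0+w],None,fx=k,fy=k,interpolation=cv2.INTER_CUBIC)
    for i,p in enumerate(proj(c,pts)):
        q=((p-[x0,y0]+.5)*k).astype(int);cv2.circle(I,tuple(map(int,q)),3,[(0,255,0),(255,0,255),(0,255,255)][min(i,2)] if i<3 else (255,255,0),-1)
    T.append(I)
J=b['pixels'][240:360,170:290]
H=np.zeros((600,790,3),np.uint8);H[:360,:360]=T[0];H[:360,370:760]=T[1];H[362:602,:240]=cv2.resize(J,(240,240))[:238]
A=a['pixels'][110:220,85:235];H[362:582,300:600]=cv2.resize(A,(300,220))
cv2.imwrite('pics/e1.png',H)
```

```text
(no output)
```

View pics/e1.png

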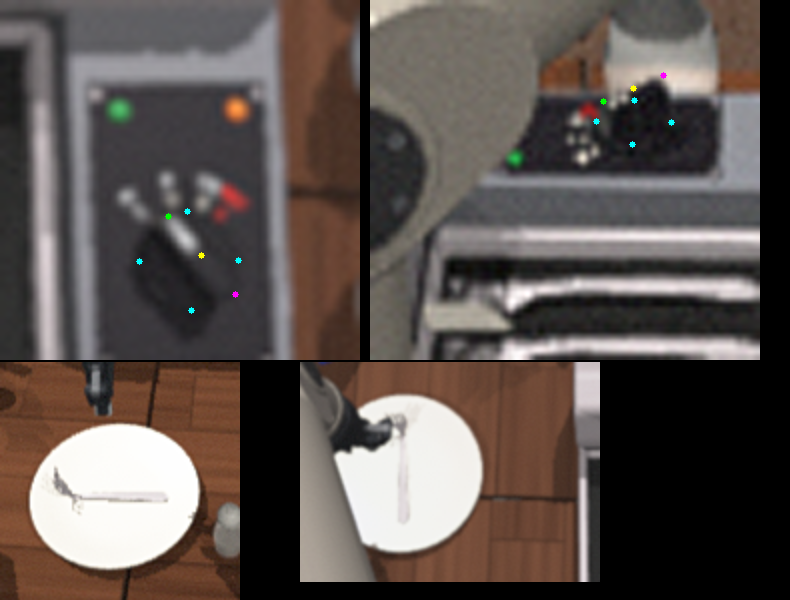

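The fork lies flat on the plate. The dial's x position is still unsure: the predicted centre is about 10 mm from the dark blob. I'll take one contrast-stretched close-up of it from both first frames.

Run:
```python
from h import *
a=cam('top');b=cam('side')
T=[]
for n,x0,y0 in(('top0',320,165),('side0',240,145)):
    I=cv2.imread(f'pics/{n}.png')[y0:y0+50,x0:x0+50].astype(float)
    I=255*np.clip(I/150,0,1)**.55
    T.append(cv2.resize(I.astype(np.uint8),None,fx=8,fy=8,interpolation=cv2.INTER_CUBIC))
cv2.imwrite('pics/f1.png',np.hstack(T))
# hood front edge, z .18; lamps
f=lambda L:(np.array(L,float)+.5)/5-.5+np.array([215,140])
print(onz(a,f([(60,62),(520,62)]),.18).round(3).tolist(), onz(a,f([(545,465),(715,462)]),.085).round(3).tolist())
```

```text
[[0.576, 0.021, 0.18], [0.583, -0.239, 0.18]] [[0.359, -0.271, 0.085], [0.363, -0.374, 0.085]]
```

View pics/f1.png

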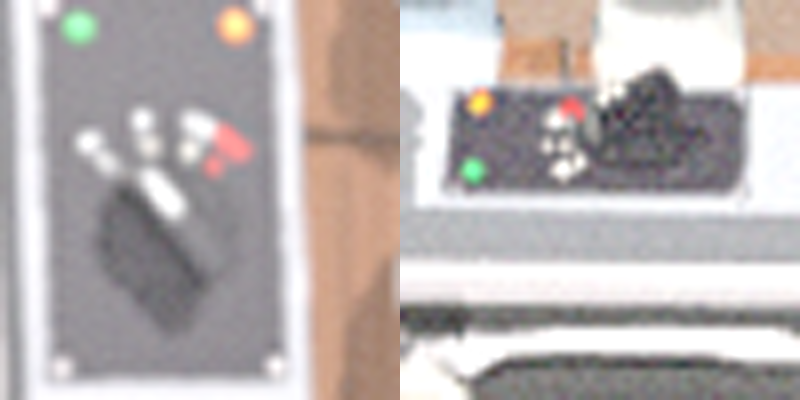

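The white pointer streak at (145,172)–(180,212) puts the bar's top centre at about (188,222) in the crop. That matches the projected prediction, so the dial is at about (478,-322) mm with the bar at about 41°; the black patch is its shaded side. I'll move over it.

Emit:
drive_tool(series=[-0.1, 8, -35, 0, 0, 0, 0, -0.1, 11, -52, 0, 0, 0, 0, -0.1, 11, -52, 0, 0, 0, 0, -0.1, 11, -52, 0, 0, 0, 0, -0.1, 11, -52, 0, 0, 0, 0, -0.1, 11, -52, 0, 0, 0, 0, -0.1, 11, -52, 0, 0, 0, 0, -0.1, 11, -52, 0, 0, 0, 0, -0.1, 11, -52, 0, 0, 0, 0, -0.1, 11, -52, 0, 0, 0, 0, -0.1, 11, -52, 0, 0, 0, 0, -0.1, 11, -52, 0, 0, 0, 0], force=80)

```text
t: 10.9
eef_pos: [0.4781, -0.3011, 0.2388]
tool_rot: [-0.001, -0.041, 0.999, 0.0]
contact_force: [1.6, 0.6, -0.3]
gripper_width: 0.451
```

Emit:
drive_tool(series=[-0.1, 6, -20, 0, 0, 0, 0, -0.1, 0, 0, 0, 0, 0, 0.18, -0.1, 0, 0, 0, 0, 0, 0.18, -0.1, 0, 0, 0, 0, 0, 0.18, -0.1, 0, 0, 0, 0, 0, 0.18, -0.1, 0, 0, 0, 0, 0, 0.18, -0.1, 0, 0, 0, 0, 0, 0.18, -0.1, 0, 0, 0, 0, 0, 0.18, -0.1, 0, 0, 0, 0, 0, 0.18, -0.1, 0, 0, 0, 0, 0, 0.18, -0.1, 0, 0, 0, 0, 0, 0.18])

```text
t: 12.28
eef_pos: [0.474, -0.3199, 0.2388]
tool_rot: [-0.001, 0.759, 0.651, -0.001]
contact_force: [-0.5, -0.5, -0.6]
gripper_width: 0.449
```

Emit:
drive_tool(series=[-0.1, 0, 0, 0, 0, 0, 0.18, -0.1, 0, 0, 0, 0, 0, 0.18, -0.1, 0, 0, 0, 0, 0, 0.18, -0.1, 0, 0, 0, 0, 0, 0.16, -0.1, 0, 0, 0, 0, 0, 0, -0.1, 0, 0, 0, 0, 0, 0])

```text
t: 13.02
eef_pos: [0.4744, -0.3201, 0.2395]
tool_rot: [-0.0, 0.935, 0.355, -0.001]
contact_force: [0.2, -0.1, -0.2]
gripper_width: 0.448
```

Run:
```python
from h import *
obs();to([.478,-.322,.150],131)
```

```text
t 13.025
q [-0.3018  0.5314  1.096   1.8677 -0.5361  1.0781  0.1609]
eef_pos [ 0.4744 -0.3201  0.2395]
tool_rot [-3.000e-04  9.349e-01  3.550e-01 -6.000e-04]
contact_force [ 0.2337 -0.1257 -0.1866]
torque [0.0186 0.0643 0.0118]
gripper_width 0.4476
jaw yaw -48.42 tilt z [-1.3e-03  2.0e-04 -1.0e+00] shift mm [ 1.6  3.9 89.4]
wz 0.01
```

Now to z=150 for one look from the side before closing.

Emit:
drive_tool(series=[-0.1, 2, 4, 30, 0, 0, 0.01, -0.1, 0, 0, 40, 0, 0, 0, -0.1, 0, 0, 18, 0, 0, 0, -0.1, 0, 0, 0, 0, 0, 0, -0.1, 0, 0, 0, 0, 0, 0])

```text
t: 13.65
eef_pos: [0.4793, -0.3228, 0.1533]
tool_rot: [0.001, 0.937, 0.349, 0.001]
contact_force: [0.2, 0.3, -1.2]
gripper_width: 0.451
```

Run:
```python
from h import *
obs();to([.478,-.322,.121],131)
T=[]
for n,x0,y0 in(('top',310,155),('side',230,125)):
    I=cam(n)['pixels'][y0:y0+60,x0:x0+60].astype(float)
    T.append(cv2.resize((255*np.clip(I/170,0,1)**.6).astype(np.uint8),None,fx=6.6,fy=6.6,interpolation=cv2.INTER_CUBIC))
cv2.imwrite('pics/g1.png',np.hstack(T))
```

```text
t 13.65
q [-0.2096  0.6357  0.9773  1.9288 -0.6588  0.9345  0.2357]
eef_pos [ 0.4793 -0.3228  0.1533]
tool_rot [7.000e-04 9.371e-01 3.489e-01 6.000e-04]
contact_force [ 0.2326  0.2946 -1.242 ]
torque [-0.0358  0.0232 -0.009 ]
gripper_width 0.451
jaw yaw -49.16 tilt z [ 0.0015 -0.001  -1.    ] shift mm [-0.5 -1.5 32.3]
wz -0.003
```

View pics/g1.png

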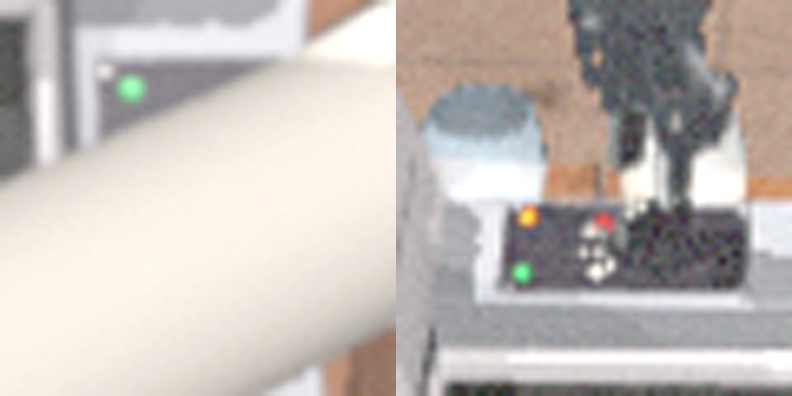

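The fingers, with tips at about (628,165) and (678,205), straddle the dial. I'll descend and watch the force.

Emit:
drive_tool(series=[-0.1, 0, -1, 12, 0, 0, 0, -0.1, 0, 0, 10, 0, 0, 0, -0.1, 0, 0, 8, 0, 0, 0, -0.1, 0, 0, 0, 0, 0, 0])

```text
t: 14.25
eef_pos: [0.4777, -0.321, 0.1212]
tool_rot: [-0.001, 0.937, 0.349, -0.001]
contact_force: [-0.9, -0.1, 0.8]
gripper_width: 0.452
```

Emit:
drive_tool(series=[-0.4, 0, 0, 0, 0, 0, 0, -0.5, 0, 0, 0, 0, 0, 0, -0.6, 0, 0, 0, 0, 0, 0, -0.7, 0, 0, 0, 0, 0, 0, -0.7, 0, 0, 0, 0, 0, 0], force=40)

```text
t: 14.88
eef_pos: [0.4782, -0.3212, 0.1224]
tool_rot: [-0.0, 0.937, 0.349, 0.0]
contact_force: [-0.3, 1.4, 5.0]
gripper_width: 0.178
```

Run:
```python
from h import *
obs()
```

```text
t 14.875
q [-0.1799  0.6708  0.9321  1.9502 -0.7024  0.8838  0.2667]
eef_pos [ 0.4782 -0.3212  0.1224]
tool_rot [-1.000e-04  9.372e-01  3.488e-01  2.000e-04]
contact_force [-0.2832  1.4031  5.0376]
torque [ 0.3313  0.2469 -0.0319]
gripper_width 0.1783
```

Emit:
drive_tool(series=[-0.7, 0, 0, -1.5, 0, 0, 0, -1, 0, 0, 0, 0, 0, 0, -1, 0, 0, 0, 0, 0, 0, -1, 0, 0, 0, 0, 0, 0], force=80)

```text
t: 15.38
eef_pos: [0.4782, -0.3211, 0.1227]
tool_rot: [0.0, 0.937, 0.349, -0.0]
contact_force: [3.4, -4.8, -15.8]
gripper_width: 0.17
```

Run:
```python
from h import *
obs()
```

```text
t 15.375
q [-0.1812  0.6707  0.9329  1.95   -0.7006  0.8842  0.2651]
eef_pos [ 0.4782 -0.3211  0.1227]
tool_rot [ 1.000e-04  9.371e-01  3.490e-01 -4.000e-04]
contact_force [  3.4222  -4.8038 -15.77  ]
torque [-0.9697 -0.8365 -0.0515]
gripper_width 0.1701
```

Emit:
drive_tool(series=[-1, 0, 0.4, 1.1, 0, 0, 0.05, -1, 0, 0, 0, 0, 0, 0.1, -1, 0, 0, 0, 0, 0, 0.1, -1, 0, 0, 0, 0, 0, 0.1, -1, 0, 0, 0, 0, 0, 0.1, -1, 0, 0, 0, 0, 0, 0.1, -1, 0, 0, 0, 0, 0, 0])

```text
t: 16.25
eef_pos: [0.4784, -0.3217, 0.1226]
tool_rot: [0.0, 0.997, 0.082, -0.0]
contact_force: [0.3, -1.4, -4.3]
gripper_width: 0.167
```

Run:
```python
from h import *
obs();to([.478,-.322,.1225],131-39-39)
```

```text
t 16.25
q [-0.2479  0.7519  1.0639  1.9523 -0.822   0.9524 -0.1762]
eef_pos [ 0.4784 -0.3217  0.1226]
tool_rot [ 1.000e-04  9.966e-01  8.180e-02 -2.000e-04]
contact_force [ 0.3093 -1.3733 -4.3003]
torque [-0.3161 -0.0934  0.0939]
gripper_width 0.1669
jaw yaw -80.61 tilt z [-4.e-04 -2.e-04 -1.e+00] shift mm [-0.4  0.3  0.1]
wz 0.81
```

Emit:
drive_tool(series=[-1, 0, 0, 0, 0, 0, 0.1, -1, 0, 0, 0, 0, 0, 0.1, -1, 0, 0, 0, 0, 0, 0.1, -1, 0, 0, 0, 0, 0, 0.1, -1, 0, 0, 0, 0, 0, 0.1, -1, 0, 0, 0, 0, 0, 0])

```text
t: 17.0
eef_pos: [0.4783, -0.3221, 0.1226]
tool_rot: [0.001, 0.986, -0.167, -0.0]
contact_force: [1.2, -3.0, -5.4]
gripper_width: 0.164
```

Run:
```python
from h import *
obs();to([.478,-.322,.1225],131-39-39)
```

```text
t 17.0
q [-0.2934  0.8337  1.1714  1.9544 -0.923   1.0246 -0.5879]
eef_pos [ 0.4783 -0.3221  0.1226]
tool_rot [ 6.000e-04  9.860e-01 -1.667e-01 -0.000e+00]
contact_force [ 1.2451 -2.9892 -5.433 ]
torque [-0.811  -0.1066  0.0385]
gripper_width 0.1639
jaw yaw -109.19 tilt z [-2.0e-04 -1.1e-03 -1.0e+00] shift mm [-0.3 -0.   0.1]
wz 0.311
```

Emit:
drive_tool(series=[-1, 0, 0, 0, 0, 0, 0.1, -1, 0, 0, 0, 0, 0, 0.1, -1, 0, 0, 0, 0, 0, 0.07, -1, 0, 0, 0, 0, 0, 0.03, -1, 0, 0, 0, 0, 0, 0])

```text
t: 17.62
eef_pos: [0.4782, -0.3223, 0.1226]
tool_rot: [0.001, 0.95, -0.312, 0.0]
contact_force: [-0.3, -5.5, -5.7]
gripper_width: 0.164
```

Run:
```python
from h import *
obs();to([.478,-.322,.1225],131-39-39)
```

```text
t 17.625
q [-0.3136  0.8844  1.2298  1.9556 -0.9782  1.0715 -0.842 ]
eef_pos [ 0.4782 -0.3223  0.1226]
tool_rot [ 7.000e-04  9.500e-01 -3.123e-01  1.000e-04]
contact_force [-0.2616 -5.4857 -5.6664]
torque [-1.1363  0.0406  0.0667]
gripper_width 0.1637
jaw yaw -126.4 tilt z [-1.0e-04 -1.4e-03 -1.0e+00] shift mm [-0.3 -0.2  0.1]
wz 0.011
```

Emit:
drive_tool(series=[-1, 0, 0, 0, 0, 0, 0.03, -1, 0, 0, 0, 0, 0, 0.02, -1, 0, 0, 0, 0, 0, 0])

```text
t: 18.0
eef_pos: [0.4782, -0.3223, 0.1227]
tool_rot: [0.001, 0.943, -0.334, -0.0]
contact_force: [-1.3, -5.8, -4.4]
gripper_width: 0.168
```

Run:
```python
from h import *
obs();to([.478,-.322,.1225],131-39-39)
T=[]
for n,x0,y0 in(('top',310,155),('side',230,125)):
    I=cam(n)['pixels'][y0:y0+60,x0:x0+60].astype(float)
    T.append(cv2.resize((255*np.clip(I/170,0,1)**.6).astype(np.uint8),None,fx=6.6,fy=6.6,interpolation=cv2.INTER_CUBIC))
cv2.imwrite('pics/i1.png',np.hstack(T))
```

```text
t 18.0
q [-0.3168  0.8927  1.2385  1.9551 -0.9851  1.0793 -0.8821]
eef_pos [ 0.4782 -0.3223  0.1227]
tool_rot [ 1.100e-03  9.426e-01 -3.338e-01 -3.000e-04]
contact_force [-1.3497 -5.7627 -4.4094]
torque [-1.3429  0.3436  1.6901]
gripper_width 0.1678
jaw yaw -129.0 tilt z [-0.0014 -0.0018 -1.    ] shift mm [-0.4 -0.1  0.2]
wz -0.035
```

View pics/i1.png

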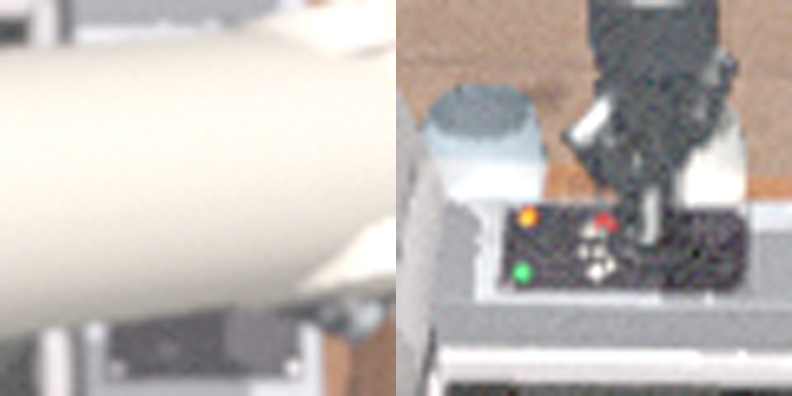

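The torque jumped from 0.07 to 1.7 N m, so the end stop is reached. I'll ease the preload a little and check it holds.

Emit:
drive_tool(series=[-1, 0, 0, 0, 0, 0, -0.015, -1, 0, 0, 0, 0, 0, 0, -1, 0, 0, 0, 0, 0, 0, -1, 0, 0, 0, 0, 0, 0])

```text
t: 18.6
eef_pos: [0.4782, -0.3223, 0.1226]
tool_rot: [0.001, 0.945, -0.327, -0.0]
contact_force: [-1.3, -6.2, -5.7]
gripper_width: 0.168
```

Run:
```python
from h import *
obs();to([.478,-.322,.1225],131-39-39)
b=cam('side');cv2.imwrite('pics/j1.png',cv2.resize(b['pixels'][110:370,150:370],None,fx=2.3,fy=2.3))
```

```text
t 18.6
q [-0.3157  0.8901  1.2358  1.9552 -0.9829  1.0768 -0.8697]
eef_pos [ 0.4782 -0.3223  0.1226]
tool_rot [ 9.000e-04  9.450e-01 -3.271e-01 -2.000e-04]
contact_force [-1.307  -6.2158 -5.7318]
torque [-1.3695  0.2504  1.3436]
gripper_width 0.1678
jaw yaw -128.19 tilt z [-0.001  -0.0017 -1.    ] shift mm [-0.3 -0.1  0.1]
wz -0.021
```

View pics/j1.png

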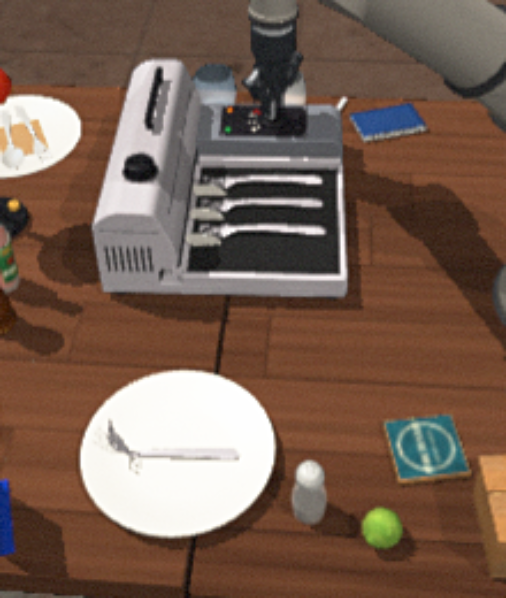

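The bent fork lies on the plate at about (170,450), the three good forks are in their lanes, and the gripper holds the dial firmly against the stop. Handing in.

```bash
python3 -c "
from station import bot
print(bot.hand_in())"
```

```text
the job is handed in; nothing more can be done
None
```

The job is handed in after about 19 s of robot time, well inside the 64 s limit. The arm is still gripping the dial at the third position.

- **Fork:** I picked the bent fork out of the leftmost lane and set it down on the empty plate before opening the fingers. The push at touchdown peaked at about 24 N, and I backed most of that off before letting go. The last picture shows it flat on the plate and the three good forks still in their lanes.
- **Dial:** I gripped it with 80 N and turned it clockwise about 1.38 rad by the tool's angle. The holding torque rose from 0.07 to 1.7 N m, which I took as the end stop. I then eased it slightly, and it held steady at about 1.3 N m.
- **Checks that disagreed:**
    - The tool turned about 0.03 rad more than the dial's nominal 1.35, which I put down to give in the grip or arm.
    - The torque just before the stop was lower than the stated 0.2 N m.
    - The gripper hid the dial's pointer, so the third position is judged from the angle and torque, not seen.

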